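# Proof-load the hanging eyes of a leaded panel with a spring balance

## Task

Proof-load the two hanging eyes of the finished leaded panel with the spring balance: put its hook down into the eye farther from you, pull the balance level and straight out from the panel until the broad ring on its rod has just come out of its case, keep it there for two seconds, then ease off, unhook it and do the same at the nearer eye. Do not overload an eye by pulling a whole scale division past the broad ring, and leave the tools lying about as they are. Finish while still gripping the balance clear of the table, with the nearer eye under load and the ring kept at the mouth of the case, so that its solder joint can be inspected.

Things in the scene. Friction and masses are not known exactly. Their poses are not given: they have to be found in the camera images.
- panel_board: Fixed plywood board 236 x 180 x 22 mm, a leaded panel 210 x 160 x 8 mm on it. Origin: centre of the underside, on the table. Front = its -y side (robot's right): the panel's edge (y -90 mm) meets a stop strip 10 mm thick, 32 mm high, with a 53 mm gap at each of two copper eyes. Nails, tops 48 mm above the table, stand round the other sides. Pull along the board's -y.
- far_eye (a point): Centre of the eye farther from the robot, at (65, -108, 26) mm in the board's frame. A flat, level ring of 4 mm wire, 26 mm inside, 34 mm outside, mid-plane 26 mm above the table, free space below it down to the table. Axes as the board's.
- near_eye (a point): Centre of the eye nearer to the robot, same ring, at (-65, -108, 26) mm in the board's frame.
- far_eye_bar (a point): Middle of the wire of the far eye at its outermost point, 15 mm from the eye's centre towards the board's -y: where the hook bears.
- near_eye_bar (a point): The same point of the near eye.
- balance: Loose spring balance, about 0.2 kg, lying hook to the robot's left. Aluminium case 32 mm wide, 36 mm high, y -75 to 55 mm; waisted rubber grip 24 mm wide, 30 mm high, from y -23 to 7 mm between the case's shoulders; wire ring at the tail; rod with hook at the +y end. Origin: underside, middle line; y along it to the hook, z up. Its axis is 18 mm above the origin.
- grip (a point): Middle of the rubber grip, on the axis of the balance, (0, -8, 18) mm in its frame. Near its centre of mass; grip it across x.
- mouth (a point): Mouth of the case, where the rod comes out, on the axis, (0, 55, 18) mm in the balance's frame.
- hook_throat (a point): Centre of the hook's bend; moves with the rod. Rod in: (0, 86, 11) mm in the balance's frame, 94 mm ahead of and 7 mm below the grip point. 4 mm wire goes along the axis, bends down round this centre (radius 7 mm to mid-wire, 10 mm clear), tip points back to the case; lower part spans y 82 to 95 mm, lowest 16 mm below the axis. The eye's wire enters from the case's side.
- broad_ring (a point): Case-side edge of the broad dark ring (4 mm wide) round the 10 mm white rod: it stands at the mouth when the rod is out by 40 mm. Hidden in the case when the rod is in. Thin lines every 8 mm along the rod are the other scale divisions (2 N each).
- balance_rod (a joint): How far the rod is drawn out of the case, in m; 0 = in, 0.065 = end stop. Spring return, 250 N per m: 10 N at the broad ring (0.040).
- glass_cutter: Glass cutter, a 14 x 137 x 14 mm pencil-shaped tool lying behind the board. To be left alone.
- marker_silver: Marker pen, 14 x 132 x 14 mm, lying at the left of the board. To be left alone.
- grozing_pliers: Pliers with dipped handles, 58 x 196 x 14 mm, lying at the far right. To be left alone.

How it is judged:
By the outcome, as a careful person would: the job done as asked, in the order asked, and still so for the second after the job is handed in, while the arm keeps its last pose, push and grip.
It also fails if it takes over 48 s, if anything falls off the work surface, if the arm or the gripper's body presses on something with over 40 N, if the wrist force passes 120 N, or if a joint passes its speed limit or range.

## Robot

A 6-joint arm with a two-finger parallel gripper is mounted at the origin on a cart in front of the work surface, level with it; the furniture and walls round the work are solid. World frame = base frame: x ahead of the robot, y to its left, z up, the work surface at z = 0. Lengths are in mm, angles in degrees, forces in N, time in s.
With the tool pointing down it reaches from about 350 to 850 mm from the base axis. Payload 8.1 kg.
Tool frame: the origin (TCP) lies at the very end of the fingers, on their centre line; the grasp point (between the pads) lies 19 mm behind it (r.grasp_offset is the distance from the TCP to the grasp point, in mm); z points along the fingers, y is the line along which they close (so a half turn about z gives the same grasp; the last joint's range is limited). The gripper opens to 85 mm and grips with 20 to 120 N. Pads are 22 mm wide; open, the fingers measure 114 mm over their backs; the gripper's body (76 mm by 85 mm) begins 54 mm behind the grasp point. The pads swing forward as they close: fully open they stand 13 mm farther back than shut.
Start: joints at [60.539, 7.471, 85.268, -0, 87.261, -4.893], TCP at [249.448, 545.693, 231.292] pointing down, gripper open.
Joint ranges: [-169.43, 169.43], [-51.17, 129.36], [1.28, 143.12], [-76.62, 256.62], [0, 156.53], [-152.29, 152.29]. Speed limits (degrees/s): [136.94, 136.94, 159.86, 180, 180, 180].

## Interface

Orientations are given as [roll, pitch, yaw] about the fixed x, y, z axes, in that order (R = Rz(yaw) Ry(pitch) Rx(roll)).
In Python, from bench import r gives the robot as it stands.
- The arm moves only by the tool carry_out, never from a script. Its argument "commands" is a list of rows, each an object with "jaw": the finger opening in m, from 0 to 0.0854; "translation": the shift along the tool's x, y, z in m, a list of three; "spin": the turn about the tool's z in rad. A call has exactly 8 rows; each row shifts and turns the commanded pose from where the row before left it, along the tool's axes as they then stand; what a row does not reach is not made up. A row lasts 1/12 s, in which the tool goes at most 41.7 mm and 7.16 degrees, less where a joint would pass 70% of its speed; a pose out of reach is approached as far as the arm can. A call is refused whole if a number of a shift passes 0.0417 or a number of a turn 0.125, either way. A call with a gripper value outside its range is refused whole. The fingers move at their own pace and stop on an object; "squeeze" is the grip in N (left out, the last holds). Time passes only in rows, so rows that do not move let the fingers close, or fill a call up. It gives the time, the measured TCP pose, the force, the opening and the grip force at its end, in the units of the state.
- r.sense(): the state, without advancing time (a new reading comes with each control period).
- r.snapshot(name): name is "scene" or "top"; returns a dict with "pixels" (400x640x3 uint8, blue, green, red), "K" (3x3 intrinsics, pixels), "dist_coeffs" ([k1, k2, p1, p2, k3] as OpenCV has them; the pictures are not rectified), "extrinsics" (4x4, takes a point from camera to world coordinates). Camera axes: x right, y down, z forward; pixel columns grow to the right and rows downward; lengths in mm; the calibration is good to about 2 mm. A picture is of the moment at which its call begins. There is no depth.
- r.hand_in(): hands the job in; it is judged then, once.
Trained networks look in a picture, given as the dict that the camera call returned (one of the last four; its "shot" number tells which), for a name from the list of things; names that differ only in an ending like _2 or _b are one class to them, and where a whole thing is asked for, a point or a joint stands for the part that bears it (a point fixed in the world has none). Each returns a list of dicts, best first, with "score" (0 to 1); they miss things now and then, are a little off and sometimes report something else, mostly with a low value. They report only what shows in the picture. A call takes as long as a camera call.
- r.spot_in(picture, target): "xy" ([column, row] in pixels, amid what is visible of it).
- r.regions_of(picture, target): "pixels" (400x640 bool, what is visible of it) and "xy" ([column, row] in pixels, amid what is visible of it).
- r.landmark_of(picture, target): "xy" ([column, row] in pixels: a listed point, or the origin of a listed thing).
The state is a dict: "time": time; "joint_pos": joint angles; "qd": joint speeds; "joint_efforts": joint torques, N m; "tool_pos": TCP position; "tcp_rot": TCP orientation; "ft_force": force on the tool from outside, world axes, zero at the start; "wrist_torque": the same for the moment, N m; "finger_gap": finger opening in mm; "grip_force": force on a finger pad.
Only numpy, scipy, OpenCV 4.12 (cv2) and the standard library are available. Lean on these libraries where they do the work, as an engineer would, in place of code of your own. Each camera call takes 0.05 s, during which the arm holds its last target. There are 200 camera calls.

## Working session

There is one attempt and no reset: what is moved stays moved. The work goes in short steps, Python scripts to look and compute and a tool call to move; the robot and the scene stay as the last step left them, time stands still between calls to the robot, and variables do not carry over. Pictures are saved under pics/ and viewed, at most 10 in all, crops included, and the job is handed in when it is done.

Besides the shell and the picture viewer there is one more tool, called after "Request:" by a JSON object that holds its "op" and its "data", one argument or row to a line. carry_out: Moves the arm, as the interface text tells. Its arguments: {"type":"object","properties":{"commands":{"type":"array","items":{"type":"object","properties":{"jaw":{"type":"number"},"translation":{"type":"array","items":{"type":"number"}},"spin":{"type":"number"}}}},"squeeze":{"type":"number"}},"required":["commands"]}

```bash
mkdir -p pics; ls; cat > h.py <<'E'
from bench import r
import numpy as np, cv2
def ray(p,xy):
    u=cv2.undistortPoints(np.array([[xy]],float),np.array(p["K"]),np.array(p["dist_coeffs"])).ravel()
    E=np.array(p["extrinsics"]); d=E[:3,:3]@np.array([u[0],u[1],1.]); return E[:3,3],d/np.linalg.norm(d)
def tri(obs):
    A=np.zeros((3,3));b=np.zeros(3);R=[ray(p,x) for p,x in obs]
    for o,d in R:
        M=np.eye(3)-np.outer(d,d);A+=M;b+=M@o
    x=np.linalg.solve(A,b); return x,[round(float(np.linalg.norm((np.eye(3)-np.outer(d,d))@(x-o))),1) for o,d in R]
def atz(p,xy,z):
    o,d=ray(p,xy); return o+d*(z-o[2])/d[2]
def proj(p,X):
    E=np.linalg.inv(np.array(p["extrinsics"])); 
    return cv2.projectPoints(np.atleast_2d(np.array(X,float)),cv2.Rodrigues(E[:3,:3])[0],E[:3,3],np.array(p["K"]),np.array(p["dist_coeffs"]))[0].reshape(-1,2)
E
python3 - <<'E'
from h import *
np.set_printoptions(precision=1,suppress=True)
s=r.sense(); print(s)
P={n:r.snapshot(n) for n in("scene","top")}
for n,p in P.items(): cv2.imwrite(f"pics/{n}0.png",p["pixels"]); print(n,p["extrinsics"][:3,3] if hasattr(p["extrinsics"],'shape') else p["extrinsics"])
for t in ["panel_board","far_eye","near_eye","far_eye_bar","near_eye_bar","balance","grip","mouth","hook_throat"]:
    o={n:r.landmark_of(p,t)[:2] for n,p in P.items()}
    for n in o: print(t,n,[(np.round(a["xy"],1),round(a["score"],2)) for a in o[n]])
    if all(o.values()): print("   ",*tri([(P[n],o[n][0]["xy"]) for n in P]))
E
```

```text
pics
{'time': 0.0, 'joint_pos': array([60.5,  7.5, 85.3,  0. , 87.3, -4.9]), 'qd': array([-0.1, -0. , -0.1, -0. , -0. ,  0.1]), 'joint_efforts': array([ -0. , -56.9, -50.1,  -0. ,   0. ,   0. ]), 'tool_pos': array([249.2, 545.2, 230.2]), 'tcp_rot': array([-179.9,   -0. ,  155.4]), 'ft_force': array([ 0.2, -0.1,  0.4]), 'wrist_torque': array([0., 0., 0.]), 'grip_force': 0.0, 'finger_gap': 85.61298454774968}
scene [ -55.5 -808.   949.8]
top [ 466.3   -9.  1137.2]
panel_board scene [(array([308.2, 205.7]), 0.95)]
panel_board top [(array([276.1, 211.8]), 0.68)]
    [541.2 101.7 -34.4] [1.2, 1.2]
far_eye scene [(array([342.2, 198.9]), 0.7)]
far_eye top [(array([307.2, 181.6]), 0.56), (array([403.2, 224.4]), 0.44)]
    [620.5  13.1  23.1] [1.8, 1.8]
near_eye scene [(array([315.4, 217.9]), 0.75), (array([433.3, 267.5]), 0.58)]
near_eye top [(array([321.6, 228.7]), 0.85)]
    [490.9 -22.1  30.4] [4.0, 4.0]
far_eye_bar scene [(array([349.9, 203.1]), 0.57)]
far_eye_bar top [(array([315.7, 178. ]), 0.64)]
    [633.4 -10.8  14.4] [4.2, 4.2]
near_eye_bar scene [(array([323.5, 218.7]), 0.92)]
near_eye_bar top [(array([325. , 227.5]), 0.82)]
    [501.8 -36.2  31.6] [5.4, 5.4]
balance scene [(array([383.5, 287.1]), 0.61)]
balance top [(array([435.9, 223.6]), 0.74), (array([412.4, 222.3]), 0.73)]
    [ 510.  -334.8   -8.5] [0.0, 0.0]
grip scene [(array([385.6, 282.3]), 0.91)]
grip top [(array([439.7, 223.9]), 0.68)]
    [ 509.2 -338.2   18. ] [1.2, 1.2]
mouth scene [(array([368.6, 262.9]), 0.91)]
mouth top [(array([414.6, 222. ]), 0.63)]
    [ 510.3 -265.9   31.6] [2.7, 2.7]
hook_throat scene [(array([362.8, 258.4]), 0.54)]
hook_throat top [(array([400. , 225.8]), 0.63)]
    [ 506.5 -233.8   22.2] [4.6, 4.6]
```

```bash
python3 - <<'E'
import cv2
a=cv2.imread("pics/scene0.png");b=cv2.imread("pics/top0.png")
cv2.imwrite("pics/s1.png",cv2.resize(a[120:350,230:500],None,fx=2.9,fy=2.6,interpolation=2)[:600,:800])
cv2.imwrite("pics/t1.png",cv2.resize(b[110:310,200:500],(798,532),interpolation=2))
E
```

```text
(no output)
```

View pics/s1.png

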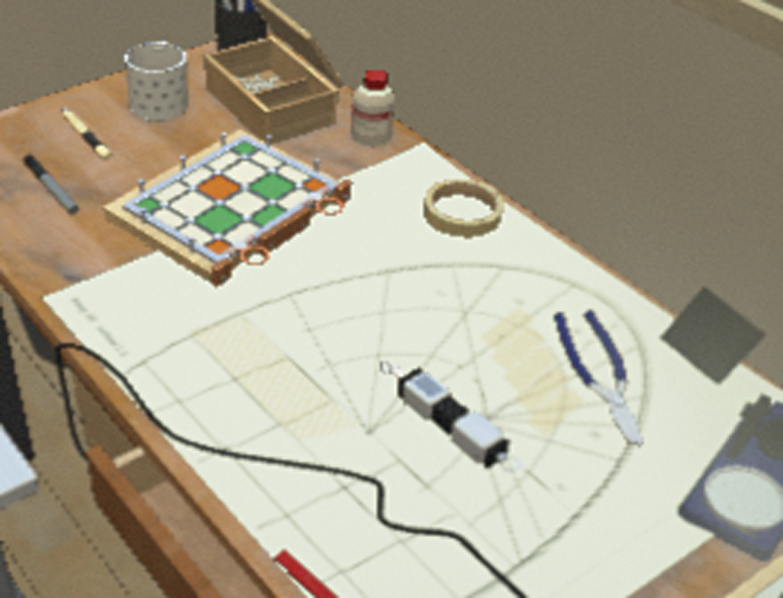

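View pics/t1.png

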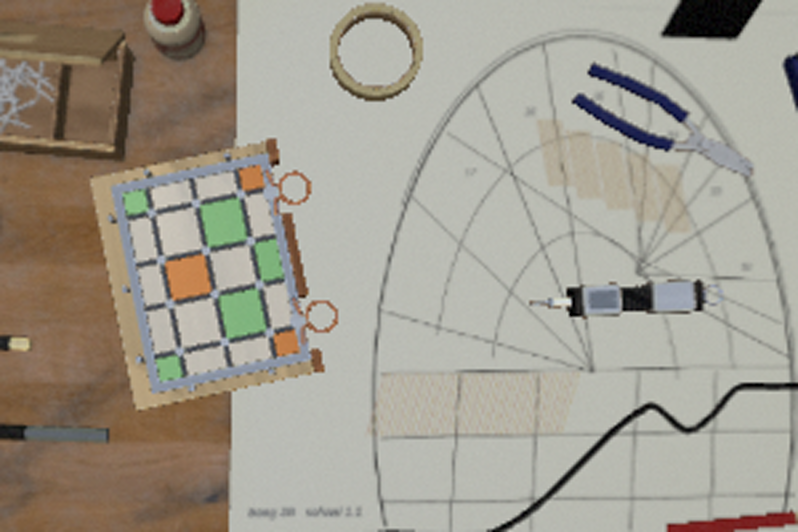

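The two views show the board yawed about 12° (eyes at roughly (343.8,199.2)/(318.3,218.5) in scene and (310.5,180.7)/(320.7,228.8) in top). The balance lies nearly along y at top (399–471, 222), with its hook to the left. Next I'll fit the board and balance poses.

```bash
python3 - <<'E'
from h import *
from scipy.optimize import least_squares
np.set_printoptions(precision=1,suppress=True)
P={n:r.snapshot(n) for n in("scene","top")}
tc=lambda x,y:(200+x/2.66,110+y/2.66); sc=lambda x,y:(230+x/2.9,120+y/2.6)
fe={"top":tc(294,188),"scene":sc(330,206)}; ne={"top":tc(321.5,316),"scene":sc(256,256)}
for k in(fe,ne): print("tri",*tri([(P[n],k[n]) for n in P]),"top@26",atz(P["top"],k["top"],26),"scene@26",atz(P["scene"],k["scene"],26))
C=[("top",(65,-108,26),fe["top"]),("top",(-65,-108,26),ne["top"]),("scene",(65,-108,26),fe["scene"]),("scene",(-65,-108,26),ne["scene"]),
("top",(118,90,22),tc(91,178)),("top",(-118,90,22),tc(140,409))]
def T(v,X): 
    c,s=np.cos(v[2]),np.sin(v[2]); return np.array([v[0]+c*X[0]-s*X[1],v[1]+s*X[0]+c*X[1],X[2]])
f=lambda v:np.concatenate([proj(P[n],T(v,X))[0]-np.array(x) for n,X,x in C])
q=least_squares(f,[560,100,.2]); v=q.x; print("board",v[:2],np.degrees(v[2]),q.fun)
print("eyes",T(v,(65,-108,26)),T(v,(-65,-108,26)))
# balance
L={"balance":(0,0,0),"grip":(0,-8,18),"mouth":(0,55,18),"hook_throat":(0,86,11)}
B=[]
for t,X in L.items():
    for n,p in P.items():
        o=r.landmark_of(p,t)
        if o: B.append((n,X,o[0]["xy"],t))
g=lambda w:np.concatenate([proj(P[n],T(w,X))[0]-np.array(x) for n,X,x,_ in B])
q=least_squares(g,[510,-330,0],loss="soft_l1"); w=q.x; print("bal",w[:2],np.degrees(w[2])); print([(b[0],b[3]) for b in B]); print(g(w).reshape(-1,2))
# axis from region in top
m=r.regions_of(P["top"],"balance")[0]["pixels"]; ys,xs=np.nonzero(m); print("reg",xs.min(),xs.max(),ys.min(),ys.max())
pts=[]
for c in range(xs.min(),xs.max()+1):
    rr=ys[xs==c]
    if len(rr)>5: pts.append((c,rr.mean(),len(rr)))
pts=np.array(pts); W=np.array([atz(P["top"],(a,b),25)[:2] for a,b,_ in pts]); k=np.polyfit(W[:,1],W[:,0],1); print("axis x=%.3f*y+%.1f yaw %.1f; y range"%(k[0],k[1],-np.degrees(np.arctan(k[0]))),W[:,1].min(),W[:,1].max(), "x at -338",np.polyval(k,-338)); print(pts[:,2])
E
```

```text
tri [621.7   4.7  27.1] [1.0, 1.0] top@26 [621.    5.3  26. ] scene@26 [623.5   5.2  26. ]
tri [495.2 -23.2  26.1] [1.3, 1.3] top@26 [494.  -22.4  26. ] scene@26 [496.4 -23.8  26. ]
board [535.3  95.5] 12.522388826628529 [ 0.4 -0.4  0.6 -0.5 -0.1  0.3 -0.2  0.2 -0.3 -0.  -0.8  0.5]
eyes [622.2   4.2  26. ] [495.3 -24.   26. ]
bal [ 508.7 -327.4] -2.2547726218392774
[('scene', 'balance'), ('top', 'balance'), ('scene', 'grip'), ('top', 'grip'), ('scene', 'mouth'), ('top', 'mouth'), ('scene', 'hook_throat'), ('top', 'hook_throat')]
[[-2.3  0.3]
 [ 0.9  2. ]
 [ 1.6 -1.1]
 [-1.2 -1.6]
 [-0.2 -1.2]
 [ 0.3  1.9]
 [-0.1  1.6]
 [ 0.3 -6.4]]
reg 406 465 215 228
axis x=-0.045*y+498.4 yaw 2.6; y range -402.6287311420026 -264.8486249645141 x at -338 513.6514916617948
[ 8. 10. 10. 11. 11. 12. 12. 12. 12. 12. 12. 12. 12. 12. 12. 12. 12. 12.
 12. 11. 10.  9.  9.  9.  9.  9.  9.  9. 10. 10. 10. 12. 12. 12. 12. 12.
 12. 12. 12. 13. 13. 13. 13. 13. 13. 13. 13. 11. 11. 11. 11. 10.  8.]
```

```bash
cat >> h.py <<'E'
def plan(start,goal,n):
    """start/goal = x,y,z,yaw (tool down); prints n rows of tool-frame shifts"""
    s=np.array(start,float);g=np.array(goal,float);d=(g-s)/n
    for i in range(n):
        a=np.radians(s[3]);X=np.array([np.cos(a),np.sin(a)]);Y=np.array([np.sin(a),-np.cos(a)])
        print([round(float(v)/1000,4) for v in (d[:2]@X,d[:2]@Y,-d[2])],round(-np.radians(d[3]),4)); s+=d
E
python3 - <<'E'
from h import *
np.set_printoptions(precision=1,suppress=True)
P={n:r.snapshot(n) for n in("top","scene")}
p=P["top"]
img=cv2.cvtColor(p["pixels"],cv2.COLOR_BGR2GRAY)
for rr in (219,221,222,223,225): print(rr,img[rr,395:475])
for c in (433.8,445,413.5,439.5): print(c,atz(p,(c,222.3),33),atz(p,(c,222.3),18))
for t in("grip","broad_ring","mouth"):
  print(t,[(np.round(a["xy"]),a["score"]) for a in r.spot_in(p,t)[:2]])
print("plan");plan([249.4,545.7,231.3,155.4],[513,-334,120,92.6],24)
E
```

```text
219 [186 187 186 189 185 186 186 186 187 187 186 186 185 186 177 144 169 178
  21  15  19  27  30  59 157 165 155 142 141 129 130 129 132 130 119 119
 126 147 109  22  15  14  23  24  35  26  38  25  29  40 107 164 164 161
 162 163 162 162 163 162 162 163 165 165 164 137  64  32  38 105 152 153
 169 182 178 159 171 184 186 184]
221 [184 185 186 186 186 186 186 185 188 187 186 187 186 184 185 183 147 162
  74  55   3  25  33  53 148 162 136 113 114 115 111 113 113 116 115 114
 122 149 120  26  20  15  22  17  22  22  20  26  35  39 104 167 163 164
 165 166 165 168 166 167 168 165 167 169 170 151  93  32  37  75 150 184
 185 178 167 153 149 166 177 182]
222 [167 182 183 188 185 186 187 186 186 186 183 122 155 202 206 208 207 209
 205 152  15  30  37  48 140 164 136 112 113 112 112 113 113 112 116 121
 134 146 154  26  21  37  20  14  16  18  22  15  18  35 102 169 167 165
 166 167 167 169 166 166 167 166 165 167 168 152  96  30  32  73 148 184
 186 184 182 173 156 156 161 169]
223 [162 166 183 183 113 128 142 142 144 141 163 131 152 200 216 215 218 216
 215 190  15  28  45  45 133 164 
[... 1030 characters left out ...]
7
[-0.0289, -0.025, 0.0046] 0.0457
[-0.03, -0.0237, 0.0046] 0.0457
[-0.0311, -0.0223, 0.0046] 0.0457
[-0.0321, -0.0209, 0.0046] 0.0457
[-0.033, -0.0194, 0.0046] 0.0457
[-0.0339, -0.0178, 0.0046] 0.0457
[-0.0346, -0.0163, 0.0046] 0.0457
[-0.0353, -0.0147, 0.0046] 0.0457
[-0.036, -0.013, 0.0046] 0.0457
[-0.0365, -0.0114, 0.0046] 0.0457
[-0.037, -0.0097, 0.0046] 0.0457
[-0.0374, -0.008, 0.0046] 0.0457
[-0.0377, -0.0063, 0.0046] 0.0457
[-0.038, -0.0046, 0.0046] 0.0457
[-0.0382, -0.0028, 0.0046] 0.0457
[-0.0382, -0.0011, 0.0046] 0.0457
[-0.0383, 0.0007, 0.0046] 0.0457
[-0.0382, 0.0024, 0.0046] 0.0457
[-0.038, 0.0042, 0.0046] 0.0457
[-0.0378, 0.0059, 0.0046] 0.0457
[-0.0375, 0.0076, 0.0046] 0.0457
```

Request:
{"op": "carry_out", "data": {
  "commands": [
    {"translation": [-0.0252, -0.0288, 0.0046], "spin": 0.0457, "jaw": 0.06},
    {"translation": [-0.0265, -0.0276, 0.0046], "spin": 0.0457, "jaw": 0.06},
    {"translation": [-0.0278, -0.0263, 0.0046], "spin": 0.0457, "jaw": 0.06},
    {"translation": [-0.0289, -0.025, 0.0046], "spin": 0.0457, "jaw": 0.06},
    {"translation": [-0.03, -0.0237, 0.0046], "spin": 0.0457, "jaw": 0.06},
    {"translation": [-0.0311, -0.0223, 0.0046], "spin": 0.0457, "jaw": 0.06},
    {"translation": [-0.0321, -0.0209, 0.0046], "spin": 0.0457, "jaw": 0.06},
    {"translation": [-0.033, -0.0194, 0.0046], "spin": 0.0457, "jaw": 0.06}
  ],
  "squeeze": 70
}}

```text
time: 2.47
tool_pos: [337.4, 250.9, 194.5]
tcp_rot: [180.0, 0.0, 134.4]
ft_force: [1.6, -0.7, -0.0]
finger_gap: 59.9
grip_force: 0.0
```

Request:
{"op": "carry_out", "data": {
  "commands": [
    {"translation": [-0.0339, -0.0178, 0.0046], "spin": 0.0457, "jaw": 0.06},
    {"translation": [-0.0346, -0.0163, 0.0046], "spin": 0.0457, "jaw": 0.06},
    {"translation": [-0.0353, -0.0147, 0.0046], "spin": 0.0457, "jaw": 0.06},
    {"translation": [-0.036, -0.013, 0.0046], "spin": 0.0457, "jaw": 0.06},
    {"translation": [-0.0365, -0.0114, 0.0046], "spin": 0.0457, "jaw": 0.06},
    {"translation": [-0.037, -0.0097, 0.0046], "spin": 0.0457, "jaw": 0.06},
    {"translation": [-0.0374, -0.008, 0.0046], "spin": 0.0457, "jaw": 0.06},
    {"translation": [-0.0377, -0.0063, 0.0046], "spin": 0.0457, "jaw": 0.06}
  ]
}}

```text
time: 3.13
tool_pos: [425.5, -42.7, 157.9]
tcp_rot: [179.9, 0.0, 113.4]
ft_force: [2.1, 0.4, 0.4]
finger_gap: 60.2
grip_force: 0.0
```

Request:
{"op": "carry_out", "data": {
  "commands": [
    {"translation": [-0.038, -0.0046, 0.0046], "spin": 0.0457, "jaw": 0.06},
    {"translation": [-0.0382, -0.0028, 0.0046], "spin": 0.0457, "jaw": 0.06},
    {"translation": [-0.0382, -0.0011, 0.0046], "spin": 0.0457, "jaw": 0.06},
    {"translation": [-0.0383, 0.0007, 0.0046], "spin": 0.0457, "jaw": 0.06},
    {"translation": [-0.0382, 0.0024, 0.0046], "spin": 0.0457, "jaw": 0.06},
    {"translation": [-0.038, 0.0042, 0.0046], "spin": 0.0457, "jaw": 0.06},
    {"translation": [-0.0378, 0.0059, 0.0046], "spin": 0.0457, "jaw": 0.06},
    {"translation": [-0.0375, 0.0076, 0.0046], "spin": 0.0457, "jaw": 0.06}
  ]
}}

```text
time: 3.8
tool_pos: [513.3, -335.9, 120.5]
tcp_rot: [180.0, 0.0, 92.4]
ft_force: [0.2, -0.4, -0.2]
finger_gap: 59.9
grip_force: 0.0
```

Request:
{"op": "carry_out", "data": {
  "commands": [
    {"translation": [0.004, 0, 0.022], "jaw": 0.06},
    {"translation": [0, 0, 0.022], "jaw": 0.06},
    {"translation": [0, 0, 0.022], "jaw": 0.06},
    {"translation": [0, 0, 0.022], "jaw": 0.06},
    {"translation": [0, 0, 0.018], "jaw": 0.06},
    {"translation": [0, 0, 0.009], "jaw": 0.06},
    {"translation": [0, 0, 0], "jaw": 0.06},
    {"translation": [0, 0, 0], "jaw": 0.06}
  ]
}}

```text
invalid input
```

```bash
python3 - <<'E'
from h import *
np.set_printoptions(precision=1,suppress=True)
print(r.sense()["tool_pos"],r.sense()["ft_force"])
p=r.snapshot("scene");q=r.snapshot("top")
a=cv2.resize(p["pixels"][210:330,310:440],(520,480),interpolation=2);b=cv2.resize(q["pixels"][180:270,380:490],(280,480),interpolation=2)
cv2.imwrite("pics/g1.png",np.hstack([a,b]))
E
```

```text
[ 513.3 -335.9  120.5] [ 0.2 -0.4 -0.2]
```

View pics/g1.png

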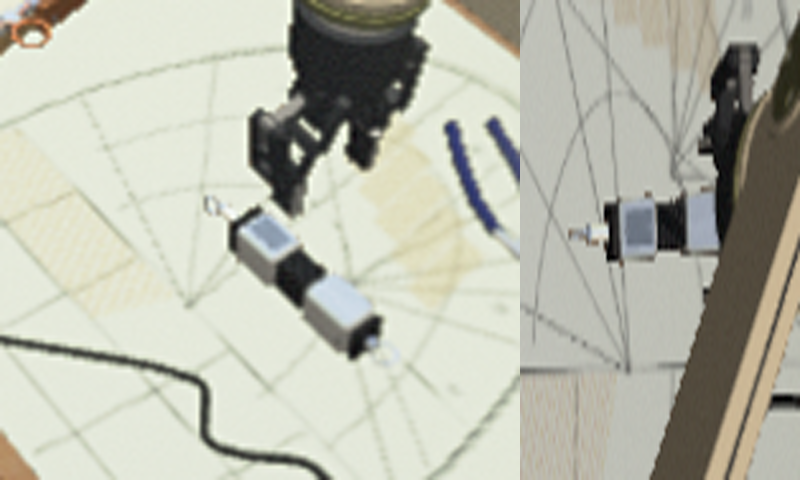

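The gripper is still 120 mm up, over the waist. The call was refused, most likely because it lacked "spin", so I'm adding that.

Request:
{"op": "carry_out", "data": {
  "commands": [
    {"translation": [0.004, 0.0, 0.022], "spin": 0.0, "jaw": 0.06},
    {"translation": [0.0, 0.0, 0.022], "spin": 0.0, "jaw": 0.06},
    {"translation": [0.0, 0.0, 0.022], "spin": 0.0, "jaw": 0.06},
    {"translation": [0.0, 0.0, 0.022], "spin": 0.0, "jaw": 0.06},
    {"translation": [0.0, 0.0, 0.018], "spin": 0.0, "jaw": 0.06},
    {"translation": [0.0, 0.0, 0.009], "spin": 0.0, "jaw": 0.06},
    {"translation": [0.0, 0.0, 0.0], "spin": 0.0, "jaw": 0.06},
    {"translation": [0.0, 0.0, 0.0], "spin": 0.0, "jaw": 0.06}
  ]
}}

```text
time: 4.57
tool_pos: [512.9, -329.5, 6.2]
tcp_rot: [-180.0, -0.0, 92.6]
ft_force: [-0.7, -0.1, 0.6]
finger_gap: 60.0
grip_force: 0.0
```

```bash
python3 - <<'E'
from h import *
print(r.sense()["tool_pos"],r.sense()["ft_force"],r.sense()["tcp_rot"])
p=r.snapshot("scene");q=r.snapshot("top")
a=cv2.resize(p["pixels"][230:310,340:420],(480,480),interpolation=2);b=cv2.resize(q["pixels"][200:250,395:450],(320,320),interpolation=2)
b=cv2.copyMakeBorder(b,0,160,0,0,0); cv2.imwrite("pics/g2.png",np.hstack([a,b]))
E
```

```text
[ 512.93765504 -329.54350724    6.18524938] [-0.73223429 -0.07596977  0.55699661] [-1.79983123e+02 -1.82026143e-02  9.26125061e+01]
```

View pics/g2.png

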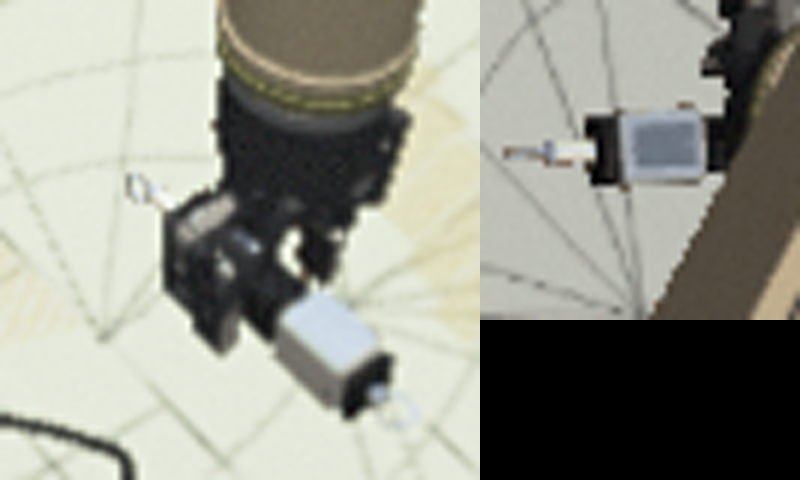

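The fingers straddle the rubber waist (gripper at about (230,290) of the left crop). Now closing.

Request:
{"op": "carry_out", "data": {
  "commands": [
    {"translation": [-0.001, 0.0, 0.001], "spin": 0.0, "jaw": 0.045},
    {"translation": [0.0, 0.0, 0.0], "spin": 0.0, "jaw": 0.03},
    {"translation": [0.0, 0.0, 0.0], "spin": 0.0, "jaw": 0.015},
    {"translation": [0.0, 0.0, 0.0], "spin": 0.0, "jaw": 0.01},
    {"translation": [0.0, 0.0, 0.0], "spin": 0.0, "jaw": 0.01},
    {"translation": [0.0, 0.0, 0.0], "spin": 0.0, "jaw": 0.01},
    {"translation": [0.0, 0.0, 0.0], "spin": 0.0, "jaw": 0.01},
    {"translation": [0.0, 0.0, 0.0], "spin": 0.0, "jaw": 0.01}
  ],
  "squeeze": 80
}}

```text
time: 5.33
tool_pos: [513.8, -331.5, 6.2]
tcp_rot: [179.9, 0.1, 92.6]
ft_force: [0.1, 0.3, 6.8]
finger_gap: 22.9
grip_force: 79.5
```

```bash
python3 - <<'E'
from h import *
s=r.sense();print(s["tool_pos"],s["ft_force"],s["finger_gap"],s["grip_force"])
# goal above far eye
th=np.radians(12.52); ny=np.array([-np.sin(th),np.cos(th)]); 
for e in ((622.2,4.2),(495.3,-24)):
    print("insert",np.array(e)-96.5*ny,"loaded41.5",np.array(e)-ny*(15+97+41.5))
E
```

```text
[ 513.80706493 -331.51711126    6.17733547] [0.0684778  0.31096822 6.7533685 ] 22.879574920485602 79.5180594921112
insert [643.11930786 -90.00526821] loaded41.5 [ 655.47579022 -145.64983078]
insert [ 516.21930786 -118.20526821] loaded41.5 [ 528.57579022 -173.84983078]
```

Request:
{"op": "carry_out", "data": {
  "commands": [
    {"translation": [0.0, 0.0, -0.005], "spin": 0.0, "jaw": 0.01},
    {"translation": [0.0, 0.0, -0.015], "spin": 0.0, "jaw": 0.01},
    {"translation": [0.0, 0.0, -0.02], "spin": 0.0, "jaw": 0.01},
    {"translation": [0.0, 0.0, -0.02], "spin": 0.0, "jaw": 0.01},
    {"translation": [0.0, 0.0, -0.01], "spin": 0.0, "jaw": 0.01},
    {"translation": [0.0, 0.0, 0.0], "spin": 0.0, "jaw": 0.01},
    {"translation": [0.0, 0.0, 0.0], "spin": 0.0, "jaw": 0.01},
    {"translation": [0.0, 0.0, 0.0], "spin": 0.0, "jaw": 0.01}
  ]
}}

```text
time: 6.0
tool_pos: [512.1, -330.2, 73.3]
tcp_rot: [-179.9, -0.1, 92.6]
ft_force: [0.6, -0.7, -3.9]
finger_gap: 22.6
grip_force: 78.6
```

```bash
python3 - <<'E'
from h import *
s=r.sense();print(s["tool_pos"],s["tcp_rot"],s["ft_force"],s["finger_gap"],s["grip_force"])
plan([*s["tool_pos"],s["tcp_rot"][2]],[643.1,-92,75,102.5],12)
E
```

```text
[ 512.14069673 -330.22271256   73.32254415] [-1.79901536e+02 -8.30060563e-02  9.25891613e+01] [ 0.56979164 -0.70731902 -3.8708314 ] 22.597204529587653 78.63709330558777
[0.0193, 0.0118, -0.0001] -0.0144
[0.0192, 0.0121, -0.0001] -0.0144
[0.019, 0.0124, -0.0001] -0.0144
[0.0188, 0.0126, -0.0001] -0.0144
[0.0186, 0.0129, -0.0001] -0.0144
[0.0184, 0.0132, -0.0001] -0.0144
[0.0182, 0.0134, -0.0001] -0.0144
[0.0181, 0.0137, -0.0001] -0.0144
[0.0179, 0.0139, -0.0001] -0.0144
[0.0176, 0.0142, -0.0001] -0.0144
[0.0174, 0.0145, -0.0001] -0.0144
[0.0172, 0.0147, -0.0001] -0.0144
```

Request:
{"op": "carry_out", "data": {
  "commands": [
    {"translation": [0.0193, 0.0118, 0.0], "spin": -0.0144, "jaw": 0.01},
    {"translation": [0.0192, 0.0121, 0.0], "spin": -0.0144, "jaw": 0.01},
    {"translation": [0.019, 0.0124, 0.0], "spin": -0.0144, "jaw": 0.01},
    {"translation": [0.0188, 0.0126, 0.0], "spin": -0.0144, "jaw": 0.01},
    {"translation": [0.0186, 0.0129, 0.0], "spin": -0.0144, "jaw": 0.01},
    {"translation": [0.0184, 0.0132, 0.0], "spin": -0.0144, "jaw": 0.01},
    {"translation": [0.0182, 0.0134, 0.0], "spin": -0.0144, "jaw": 0.01},
    {"translation": [0.0181, 0.0137, 0.0], "spin": -0.0144, "jaw": 0.01}
  ]
}}

```text
time: 6.67
tool_pos: [599.5, -170.6, 72.6]
tcp_rot: [-179.8, -0.1, 99.2]
ft_force: [0.0, 0.7, -2.5]
finger_gap: 22.4
grip_force: 78.6
```

Request:
{"op": "carry_out", "data": {
  "commands": [
    {"translation": [0.0179, 0.0139, 0.0], "spin": -0.0144, "jaw": 0.01},
    {"translation": [0.0176, 0.0142, 0.0], "spin": -0.0144, "jaw": 0.01},
    {"translation": [0.0174, 0.0145, 0.0], "spin": -0.0144, "jaw": 0.01},
    {"translation": [0.0172, 0.0147, 0.0], "spin": -0.0144, "jaw": 0.01},
    {"translation": [0.0, 0.0, 0.0], "spin": 0.0, "jaw": 0.01},
    {"translation": [0.0, 0.0, 0.0], "spin": 0.0, "jaw": 0.01},
    {"translation": [0.0, 0.0, 0.0], "spin": 0.0, "jaw": 0.01},
    {"translation": [0.0, 0.0, 0.0], "spin": 0.0, "jaw": 0.01}
  ]
}}

```text
time: 7.33
tool_pos: [643.1, -93.5, 73.8]
tcp_rot: [-179.9, -0.0, 102.4]
ft_force: [-0.2, -0.3, -2.0]
finger_gap: 22.9
grip_force: 78.8
```

```bash
python3 - <<'E'
from h import *
np.set_printoptions(precision=1,suppress=True)
s=r.sense();print(s["tool_pos"],s["tcp_rot"],s["ft_force"])
P={"scene":r.snapshot("scene"),"top":r.snapshot("top")}
for t in("hook_throat","mouth","grip","far_eye"):
    o={n:r.landmark_of(p,t)[:2] for n,p in P.items()}
    for n in o: print(t,n,[(np.round(a["xy"],1),round(a["score"],2)) for a in o[n]])
    if all(o.values()): print("   ",*tri([(P[n],o[n][0]["xy"]) for n in P]))
a=cv2.resize(P["scene"]["pixels"][170:250,310:400],(450,400),interpolation=2);b=cv2.resize(P["top"]["pixels"][155:215,290:350],(350,350),interpolation=2)
b=cv2.copyMakeBorder(b,0,50,0,0,0); cv2.imwrite("pics/g3.png",np.hstack([a,b]))
E
```

```text
[643.1 -93.5  73.8] [-179.9   -0.   102.4] [-0.2 -0.3 -2. ]
hook_throat scene [(array([346.2, 188.5]), 0.47)]
hook_throat top []
mouth scene [(array([352. , 192.2]), 0.84), (array([308.9, 202.9]), 0.52)]
mouth top [(array([321.7, 175.8]), 0.66)]
    [628.6 -25.   76.1] [2.5, 2.5]
grip scene [(array([367.8, 202.4]), 0.81)]
grip top [(array([353.5, 171.1]), 0.5)]
    [ 636.4 -102.4   84.3] [1.4, 1.4]
far_eye scene [(array([344.6, 199.4]), 0.78)]
far_eye top [(array([307.1, 179. ]), 0.97)]
    [629.5  12.8  16.5] [3.2, 3.2]
```

View pics/g3.png

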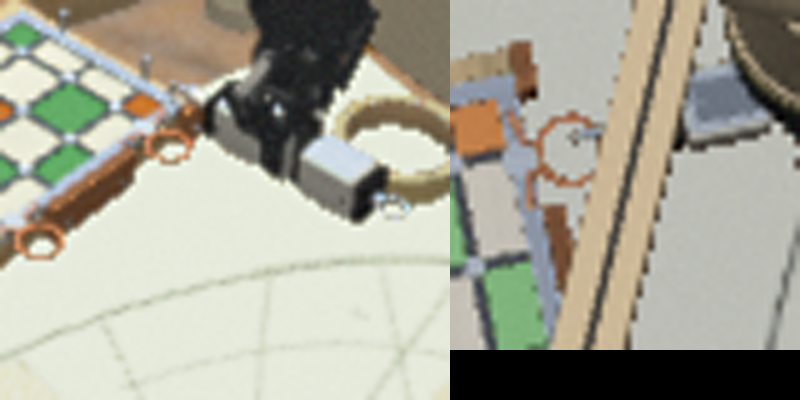

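```bash
python3 - <<'E'
from h import *
np.set_printoptions(precision=1,suppress=True)
p=r.snapshot("top");q=r.snapshot("scene")
th=np.radians(12.5);ny=np.array([-np.sin(th),np.cos(th)]);g=np.array([643.1,-92.5])
z0=73.5-5.5
for n,yb,zb in(("hookend",103,16),("throat",94,11),("mouthtop",63,36),("tailtop",-67,36)):
    X=[*(g+yb*ny),z0+zb];print(n,np.array(X),proj(p,X)[0],proj(q,X)[0])
for e in((622.2,4.2,26),(495.3,-24,26)): print("eye",proj(p,e)[0],proj(q,e)[0])
b=cv2.resize(p["pixels"][168:190,298:330],(768,528),interpolation=cv2.INTER_CUBIC);cv2.imwrite("pics/g4.png",b)
E
```

```text
hookend [620.8   8.1  84. ] [309.1 177.6] [343.5 186.1]
throat [622.8  -0.7  79. ] [312.6 177.1] [345.5 188.4]
mouthtop [629.5 -31.  104. ] [324.9 173. ] [353.1 186.7]
tailtop [ 657.6 -157.9  104. ] [376.3 161.9] [385.5 204.9]
eye [310.9 180.2] [343.7 199.5]
eye [321.5 228.3] [318.  218.6]
```

View pics/g4.png

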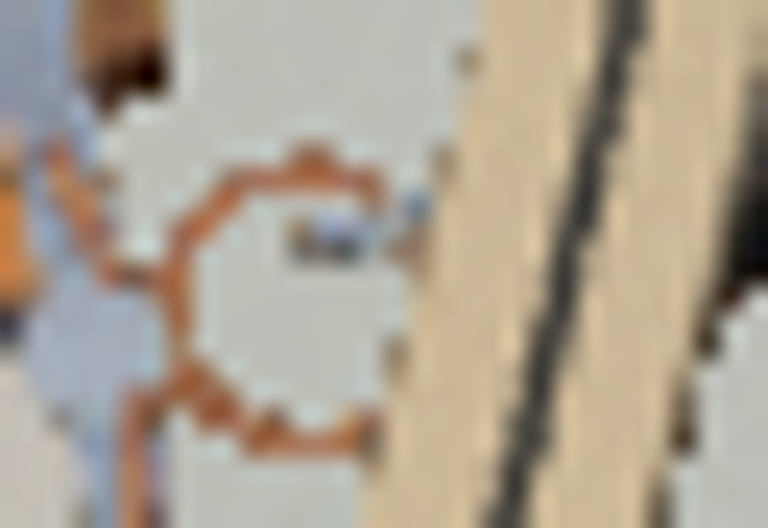

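The hook (top (310,178)) lies about 2 mm short of the prediction and sits in the eye's middle laterally (eye centre (311,180.5)). I'll go 4 mm ahead and then down.

Request:
{"op": "carry_out", "data": {
  "commands": [
    {"translation": [0.004, 0.0, 0.01], "spin": 0.0, "jaw": 0.01},
    {"translation": [0.0, 0.0, 0.015], "spin": 0.0, "jaw": 0.01},
    {"translation": [0.0, 0.0, 0.013], "spin": 0.0, "jaw": 0.01},
    {"translation": [0.0, 0.0, 0.005], "spin": 0.0, "jaw": 0.01},
    {"translation": [0.0, 0.0, 0.004], "spin": 0.0, "jaw": 0.01},
    {"translation": [0.0, 0.0, 0.0035], "spin": 0.0, "jaw": 0.01},
    {"translation": [0.0, 0.0, 0.002], "spin": 0.0, "jaw": 0.01},
    {"translation": [0.0, 0.0, 0.0], "spin": 0.0, "jaw": 0.01}
  ]
}}

```text
time: 8.6
tool_pos: [643.2, -88.9, 22.1]
tcp_rot: [-180.0, -0.0, 102.5]
ft_force: [-0.9, 0.8, -2.2]
finger_gap: 23.0
grip_force: 78.8
```

```bash
python3 - <<'E'
from h import *
np.set_printoptions(precision=1,suppress=True)
s=r.sense();print(s["tool_pos"],s["tcp_rot"],s["ft_force"])
P={"scene":r.snapshot("scene"),"top":r.snapshot("top")}
print([r.landmark_of(p,"hook_throat")[:2] for p in P.values()])
a=cv2.resize(P["scene"]["pixels"][180:220,325:375],(500,400),interpolation=2);b=cv2.resize(P["top"]["pixels"][165:195,295:325],(300,300),interpolation=2)
b=cv2.copyMakeBorder(b,0,100,0,0,0); cv2.imwrite("pics/g5.png",np.hstack([a,b]))
E
```

```text
[643.2 -88.9  22.1] [-180.    -0.   102.5] [-0.9  0.8 -2.2]
[[{'xy': [344.8, 196.8], 'score': 0.44}], [{'xy': [348.0, 176.0], 'score': 0.45}]]
```

View pics/g5.png

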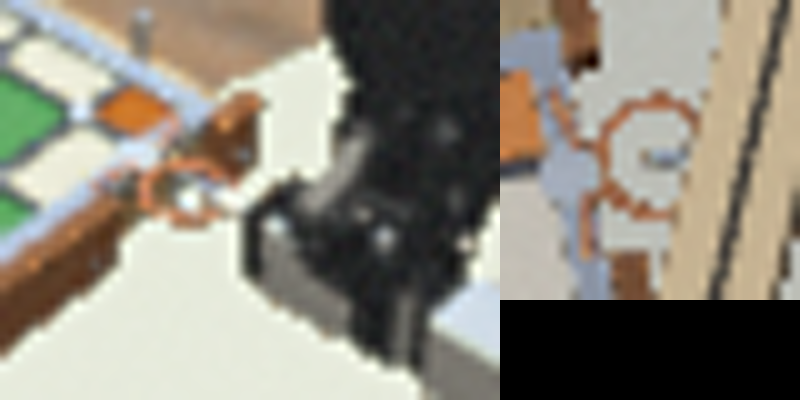

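The hook is inside the far eye (scene crop (190,195)) with no contact force. Pulling now.

Request:
{"op": "carry_out", "data": {
  "commands": [
    {"translation": [-0.005, 0.0, 0.001], "spin": 0.0, "jaw": 0.01},
    {"translation": [-0.006, 0.0, 0.0], "spin": 0.0, "jaw": 0.01},
    {"translation": [-0.006, 0.0, 0.0], "spin": 0.0, "jaw": 0.01},
    {"translation": [-0.006, 0.0, 0.0], "spin": 0.0, "jaw": 0.01},
    {"translation": [-0.006, 0.0, 0.0], "spin": 0.0, "jaw": 0.01},
    {"translation": [-0.006, 0.0, 0.0], "spin": 0.0, "jaw": 0.01},
    {"translation": [0.0, 0.0, 0.0], "spin": 0.0, "jaw": 0.01},
    {"translation": [0.0, 0.0, 0.0], "spin": 0.0, "jaw": 0.01}
  ]
}}

```text
time: 9.47
tool_pos: [650.6, -122.9, 21.1]
tcp_rot: [-180.0, -0.1, 102.5]
ft_force: [-0.2, 5.1, -2.0]
finger_gap: 22.3
grip_force: 78.9
```

```bash
python3 - <<'E'
from h import *
np.set_printoptions(precision=1,suppress=True)
F=[];
for _ in range(4):
    P=r.snapshot("scene"); s=r.sense(); F.append(s["ft_force"]); 
    o=r.landmark_of(P,"broad_ring")[:1]
print(s["tool_pos"],s["tcp_rot"],np.array(F),o,r.landmark_of(P,"mouth")[:1],r.landmark_of(P,"hook_throat")[:1])
E
```

```text
[ 650.7 -122.6   21.3] [-180.    -0.   102.5] [[-0.7  5.9 -2.3]
 [-1.9  4.4 -1.7]
 [ 0.2  5.2 -1.4]
 [-1.   5.8 -1.1]] [{'xy': [360.0, 209.3], 'score': 0.44}] [{'xy': [358.5, 204.2], 'score': 0.61}] [{'xy': [345.3, 202.8], 'score': 0.53}]
```

Request:
{"op": "carry_out", "data": {
  "commands": [
    {"translation": [-0.005, 0.0, 0.0], "spin": 0.0, "jaw": 0.01},
    {"translation": [-0.005, 0.0, 0.0], "spin": 0.0, "jaw": 0.01},
    {"translation": [-0.005, 0.0, 0.0], "spin": 0.0, "jaw": 0.01},
    {"translation": [-0.0025, 0.0, 0.0], "spin": 0.0, "jaw": 0.01},
    {"translation": [-0.001, 0.0, 0.0], "spin": 0.0, "jaw": 0.01},
    {"translation": [0.0, 0.0, 0.0], "spin": 0.0, "jaw": 0.01},
    {"translation": [0.0, 0.0, 0.0], "spin": 0.0, "jaw": 0.01},
    {"translation": [0.0, 0.0, 0.0], "spin": 0.0, "jaw": 0.01}
  ]
}}

```text
time: 10.63
tool_pos: [654.4, -139.9, 20.9]
tcp_rot: [-180.0, -0.1, 102.5]
ft_force: [-1.2, 8.6, -1.9]
finger_gap: 22.7
grip_force: 78.9
```

```bash
python3 - <<'E'
from h import *
np.set_printoptions(precision=1,suppress=True)
F=[];p=[]
for _ in range(10):
    P=r.snapshot("scene"); s=r.sense(); F.append(s["ft_force"]); p.append(s["tool_pos"])
th=np.radians(12.5);n=np.array([-np.sin(th),np.cos(th),0]);F=np.array(F)
print(np.mean(p,0),F.mean(0),(F@n).mean(),(F@n).std(),r.landmark_of(P,"broad_ring")[:1],r.landmark_of(P,"mouth")[:1])
Q=r.snapshot("top")
a=cv2.resize(P["pixels"][185:221,332:377],(500,400),interpolation=2);b=cv2.resize(Q["pixels"][160:195,300:350],(300,210),interpolation=2)
b=cv2.copyMakeBorder(b,0,190,0,0,0); cv2.imwrite("pics/g6.png",np.hstack([a,b]))
E
```

```text
[ 654.4 -139.8   21. ] [-1.1  9.  -1.9] 9.005804202124395 0.3781733358088365 [{'xy': [366.2, 210.0], 'score': 0.38}] [{'xy': [363.6, 207.5], 'score': 0.93}]
```

View pics/g6.png

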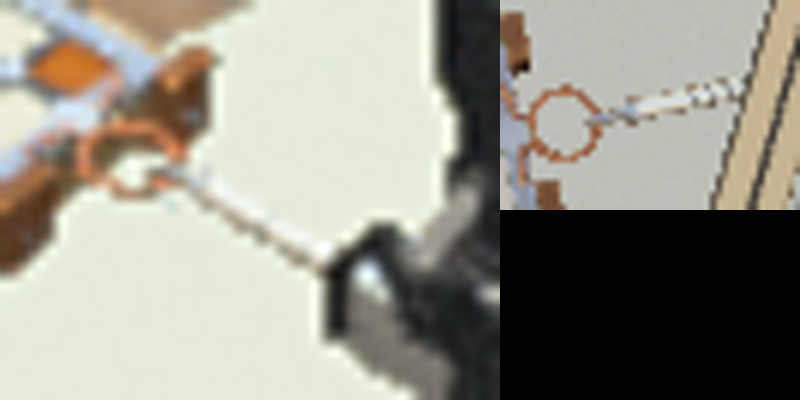

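The hook bears on the far eye's bar (crop (165,170)) with the rod well out. Force and geometry both give about 36–37 mm, so I'll pull 4 mm more.

Request:
{"op": "carry_out", "data": {
  "commands": [
    {"translation": [-0.002, 0.0, 0.0], "spin": 0.0, "jaw": 0.01},
    {"translation": [-0.002, 0.0, 0.0], "spin": 0.0, "jaw": 0.01},
    {"translation": [0.0, 0.0, 0.0], "spin": 0.0, "jaw": 0.01},
    {"translation": [0.0, 0.0, 0.0], "spin": 0.0, "jaw": 0.01},
    {"translation": [0.0, 0.0, 0.0], "spin": 0.0, "jaw": 0.01},
    {"translation": [0.0, 0.0, 0.0], "spin": 0.0, "jaw": 0.01},
    {"translation": [0.0, 0.0, 0.0], "spin": 0.0, "jaw": 0.01},
    {"translation": [0.0, 0.0, 0.0], "spin": 0.0, "jaw": 0.01}
  ]
}}

```text
time: 11.95
tool_pos: [655.1, -143.5, 20.9]
tcp_rot: [-180.0, -0.1, 102.5]
ft_force: [-1.7, 10.6, -2.4]
finger_gap: 22.4
grip_force: 78.9
```

```bash
cat >> h.py <<'E'
def look(eye,k=10):
    th=np.radians(12.5);n=np.array([-np.sin(th),np.cos(th),0]);F=[];p=[];I=[];M=[];B=[]
    for i in range(k):
        P=r.snapshot("scene");s=r.sense();F.append(s["ft_force"]);p.append(s["tool_pos"]);I.append(P["pixels"].astype(float))
        for t,L in(("mouth",M),("broad_ring",B)):
            o=r.landmark_of(P,t)[:1]
            if o and o[0]["score"]>.3: L.append(o[0]["xy"])
    p=np.mean(p,0);F=np.array(F);g=-(p-np.array(eye))@n
    print("tcp",p,"F.n %.2f +- %.2f -> %.1f mm"%((F@n).mean(),(F@n).std()/k**.5,(F@n).mean()/.25),"Fz",F[:,2].mean(),"geom ext %.1f"%(g-112+2),"t",s["time"])
    if M: print("mouth: dist to eye %.1f ext %.1f"%(lambda d:(d,d-49))(-(atz(P,np.median(M,0),p[2]+13)-np.array(eye))@n),len(M))
    if B: print("ring:",np.round(np.median(B,0),1),"dist to eye %.1f"%(-(atz(P,np.median(B,0),p[2]+13)-np.array(eye))@n),len(B))
    im=cv2.cvtColor(np.mean(I,0).astype(np.float32),cv2.COLOR_BGR2GRAY)
    D=np.arange(14,110,2);X=np.array([np.array([eye[0],eye[1],p[2]+13])-n*d for d in D]);u=proj(P,X).astype(np.float32)
    for dy in(-1,0,1): print(dy,[(int(d),int(v)) for d,v in zip(D,cv2.remap(im,u[None,:,0],u[None,:,1]+dy,cv2.INTER_LINEAR)[0])])
    return np.mean(I,0)
E
python3 - <<'E'
from h import *
np.set_printoptions(precision=1,suppress=True)
np.save("far.npy",look((621.5,4,26)))
E
```

```text
tcp [ 655.1 -143.5   20.9] F.n 10.30 +- 0.09 -> 41.2 mm Fz -1.9495987137104305 geom ext 41.3 t 13.35
mouth: dist to eye 81.8 ext 32.8 9
ring: [365.2 210.7] dist to eye 93.7 10
-1 [(14, 169), (16, 160), (18, 163), (20, 182), (22, 210), (24, 224), (26, 212), (28, 211), (30, 225), (32, 238), (34, 239), (36, 240), (38, 240), (40, 236), (42, 237), (44, 240), (46, 243), (48, 238), (50, 239), (52, 234), (54, 227), (56, 232), (58, 238), (60, 234), (62, 224), (64, 229), (66, 239), (68, 241), (70, 236), (72, 240), (74, 243), (76, 240), (78, 228), (80, 218), (82, 167), (84, 100), (86, 64), (88, 53), (90, 91), (92, 152), (94, 190), (96, 212), (98, 183), (100, 139), (102, 108), (104, 76), (106, 54), (108, 46)]
0 [(14, 157), (16, 165), (18, 171), (20, 177), (22, 184), (24, 192), (26, 197), (28, 200), (30, 212), (32, 222), (34, 219), (36, 218), (38, 221), (40, 221), (42, 216), (44, 219), (46, 228), (48, 215), (50, 200), (52, 206), (54, 223), (56, 221), (58, 223), (60, 225), (62, 222), (64, 215), (66, 210), (68, 212), (70, 217), (72, 221), (74, 214), (76, 204), (78, 175), (80, 133), (82, 76), (84, 40), (86, 49), (88, 77), (90, 134), (92, 179), (94, 191), (96, 198), (98, 177), (100, 156), (102, 134), (104, 96), (106, 69), (108, 52)]
1 [(14, 148), (16, 148), (18, 174), (20, 193), (22, 195), (24, 184), (26, 190), (28, 177), (30, 178), (32, 188), (34, 200), (36, 192), (38, 177), (40, 182), (42, 178), (44, 175), (46, 168), (48, 175), (50, 162), (52, 174), (54, 189), (56, 200), (58, 186), (60, 172), (62, 178), (64, 174), (66, 165), (68, 164), (70, 186), (72, 181), (74, 167), (76, 165), (78, 142), (80, 96), (82, 61), (84, 28), (86, 52), (88, 80), (90, 115), (92, 140), (94, 145), (96, 141), (98, 142), (100, 140), (102, 120), (104, 100), (106, 89), (108, 68)]
```

Force (10.3 N) and geometry both give 41.2 mm. I'll add 1 mm for margin and hold for at least 2 s.

Request:
{"op": "carry_out", "data": {
  "commands": [
    {"translation": [-0.001, 0.0, 0.0], "spin": 0.0, "jaw": 0.01},
    {"translation": [0.0, 0.0, 0.0], "spin": 0.0, "jaw": 0.01},
    {"translation": [0.0, 0.0, 0.0], "spin": 0.0, "jaw": 0.01},
    {"translation": [0.0, 0.0, 0.0], "spin": 0.0, "jaw": 0.01},
    {"translation": [0.0, 0.0, 0.0], "spin": 0.0, "jaw": 0.01},
    {"translation": [0.0, 0.0, 0.0], "spin": 0.0, "jaw": 0.01},
    {"translation": [0.0, 0.0, 0.0], "spin": 0.0, "jaw": 0.01},
    {"translation": [0.0, 0.0, 0.0], "spin": 0.0, "jaw": 0.01}
  ]
}}

```text
time: 14.12
tool_pos: [655.4, -144.4, 20.9]
tcp_rot: [-180.0, -0.1, 102.5]
ft_force: [-1.1, 9.6, -1.6]
finger_gap: 22.9
grip_force: 78.9
```

```bash
python3 - <<'E'
from h import *
np.set_printoptions(precision=1,suppress=True)
look((621.5,4,26),24)
E
```

```text
tcp [ 655.3 -144.4   20.9] F.n 10.45 +- 0.11 -> 41.8 mm Fz -1.9657669558791413 geom ext 42.2 t 17.6167
mouth: dist to eye 85.3 ext 36.3 24
ring: [363.8 209.5] dist to eye 86.8 23
-1 [(14, 169), (16, 159), (18, 163), (20, 183), (22, 210), (24, 223), (26, 212), (28, 211), (30, 225), (32, 238), (34, 239), (36, 240), (38, 241), (40, 236), (42, 237), (44, 240), (46, 243), (48, 239), (50, 239), (52, 234), (54, 227), (56, 232), (58, 238), (60, 234), (62, 224), (64, 229), (66, 239), (68, 240), (70, 236), (72, 240), (74, 242), (76, 240), (78, 237), (80, 243), (82, 204), (84, 137), (86, 90), (88, 62), (90, 90), (92, 150), (94, 191), (96, 215), (98, 194), (100, 156), (102, 118), (104, 78), (106, 54), (108, 46)]
0 [(14, 156), (16, 164), (18, 172), (20, 176), (22, 184), (24, 191), (26, 197), (28, 201), (30, 212), (32, 222), (34, 219), (36, 218), (38, 221), (40, 221), (42, 216), (44, 220), (46, 228), (48, 215), (50, 201), (52, 207), (54, 223), (56, 221), (58, 222), (60, 226), (62, 222), (64, 215), (66, 210), (68, 211), (70, 217), (72, 221), (74, 216), (76, 209), (78, 190), (80, 155), (82, 90), (84, 52), (86, 52), (88, 73), (90, 128), (92, 175), (94, 190), (96, 197), (98, 177), (100, 157), (102, 135), (104, 96), (106, 68), (108, 51)]
1 [(14, 149), (16, 152), (18, 174), (20, 195), (22, 195), (24, 184), (26, 190), (28, 178), (30, 178), (32, 189), (34, 200), (36, 192), (38, 177), (40, 182), (42, 178), (44, 175), (46, 168), (48, 176), (50, 162), (52, 174), (54, 189), (56, 200), (58, 185), (60, 172), (62, 178), (64, 174), (66, 165), (68, 166), (70, 187), (72, 181), (74, 167), (76, 166), (78, 147), (80, 101), (82, 60), (84, 27), (86, 47), (88, 70), (90, 107), (92, 138), (94, 144), (96, 141), (98, 142), (100, 140), (102, 120), (104, 99), (106, 88), (108, 67)]
```

Request:
{"op": "carry_out", "data": {
  "commands": [
    {"translation": [0.0, 0.0, 0.0], "spin": 0.0, "jaw": 0.01},
    {"translation": [0.0, 0.0, 0.0], "spin": 0.0, "jaw": 0.01},
    {"translation": [0.0, 0.0, 0.0], "spin": 0.0, "jaw": 0.01},
    {"translation": [0.0, 0.0, 0.0], "spin": 0.0, "jaw": 0.01},
    {"translation": [0.0, 0.0, 0.0], "spin": 0.0, "jaw": 0.01},
    {"translation": [0.0, 0.0, 0.0], "spin": 0.0, "jaw": 0.01},
    {"translation": [0.0, 0.0, 0.0], "spin": 0.0, "jaw": 0.01},
    {"translation": [0.0, 0.0, 0.0], "spin": 0.0, "jaw": 0.01}
  ]
}}

```text
time: 18.38
tool_pos: [655.4, -144.4, 20.9]
tcp_rot: [-180.0, -0.1, 102.5]
ft_force: [-1.4, 10.8, -1.7]
finger_gap: 23.0
grip_force: 78.9
```

Request:
{"op": "carry_out", "data": {
  "commands": [
    {"translation": [0.006, 0.0, 0.0], "spin": 0.0, "jaw": 0.01},
    {"translation": [0.009, 0.0, 0.0], "spin": 0.0, "jaw": 0.01},
    {"translation": [0.009, 0.0, 0.0], "spin": 0.0, "jaw": 0.01},
    {"translation": [0.009, 0.0, 0.0], "spin": 0.0, "jaw": 0.01},
    {"translation": [0.009, 0.0, 0.0], "spin": 0.0, "jaw": 0.01},
    {"translation": [0.009, 0.0, 0.0], "spin": 0.0, "jaw": 0.01},
    {"translation": [0.0075, 0.0, 0.0], "spin": 0.0, "jaw": 0.01},
    {"translation": [0.0, 0.0, 0.0], "spin": 0.0, "jaw": 0.01}
  ]
}}

```text
time: 19.05
tool_pos: [643.2, -87.8, 21.6]
tcp_rot: [180.0, 0.0, 102.5]
ft_force: [0.1, 0.4, -1.7]
finger_gap: 22.3
grip_force: 78.9
```

```bash
python3 - <<'E'
from h import *
np.set_printoptions(precision=1,suppress=True)
F=[]
for i in range(4): P=r.snapshot("scene");s=r.sense();F.append(s["ft_force"])
print(s["tool_pos"],s["tcp_rot"],np.mean(F,0))
E
```

```text
[643.5 -89.4  21.6] [180.    0.  102.5] [-0.3  0.5 -1.7]
```

```bash
python3 - <<'E'
from h import *
np.set_printoptions(precision=2,suppress=True)
F=[];p=[];th=np.radians(12.5);n=np.array([-np.sin(th),np.cos(th),0])
for i in range(24): P=r.snapshot("scene");s=r.sense();F.append(s["ft_force"]);p.append(s["tool_pos"])
F=np.array(F);print(np.mean(p,0),F.mean(0),(F@n).mean(),(F@n).std(),s["time"])
b=P["pixels"][180:220,325:375];cv2.imwrite("pics/g7.png",cv2.resize(b,(500,400),interpolation=2))
E
```

```text
[643.3  -89.03  21.47] [ 0.43  0.49 -0.84] 0.38482201646187514 0.5469897305204547 20.45
```

View pics/g7.png

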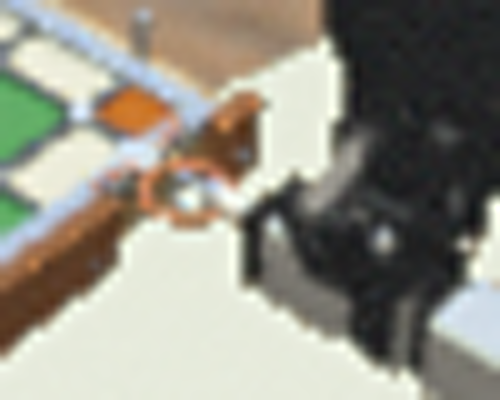

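By bias-corrected force the far pull was about 40.3 mm; geometry says 42. I'd rather be certain while still hooked, so I'll repeat the far pull slightly farther (60 mm commanded).

Request:
{"op": "carry_out", "data": {
  "commands": [
    {"translation": [-0.009, 0.0, 0.0], "spin": 0.0, "jaw": 0.01},
    {"translation": [-0.009, 0.0, 0.0], "spin": 0.0, "jaw": 0.01},
    {"translation": [-0.009, 0.0, 0.0], "spin": 0.0, "jaw": 0.01},
    {"translation": [-0.009, 0.0, 0.0], "spin": 0.0, "jaw": 0.01},
    {"translation": [-0.009, 0.0, 0.0], "spin": 0.0, "jaw": 0.01},
    {"translation": [-0.008, 0.0, 0.0], "spin": 0.0, "jaw": 0.01},
    {"translation": [-0.005, 0.0, 0.0], "spin": 0.0, "jaw": 0.01},
    {"translation": [-0.002, 0.0, 0.0], "spin": 0.0, "jaw": 0.01}
  ]
}}

```text
time: 21.12
tool_pos: [655.4, -147.1, 20.4]
tcp_rot: [-179.9, -0.2, 102.4]
ft_force: [-2.5, 11.8, -2.0]
finger_gap: 22.9
grip_force: 78.9
```

```bash
python3 - <<'E'
from h import *
np.set_printoptions(precision=2,suppress=True)
F=[];p=[];th=np.radians(12.5);n=np.array([-np.sin(th),np.cos(th),0])
for i in range(30): P=r.snapshot("scene");s=r.sense();F.append(s["ft_force"]);p.append(s["tool_pos"])
F=np.array(F)[4:];print(np.mean(p[4:],0),F.mean(0),(F@n).mean(),(F@n).std(),s["time"])
E
```

```text
[ 655.25 -145.94   20.27] [-1.57 10.77 -1.98] 10.858038655097921 0.5364447743715389 22.6167
```

Request:
{"op": "carry_out", "data": {
  "commands": [
    {"translation": [0.0, 0.0, 0.0], "spin": 0.0, "jaw": 0.01},
    {"translation": [0.0, 0.0, 0.0], "spin": 0.0, "jaw": 0.01},
    {"translation": [0.0, 0.0, 0.0], "spin": 0.0, "jaw": 0.01},
    {"translation": [0.0, 0.0, 0.0], "spin": 0.0, "jaw": 0.01},
    {"translation": [0.0, 0.0, 0.0], "spin": 0.0, "jaw": 0.01},
    {"translation": [0.0, 0.0, 0.0], "spin": 0.0, "jaw": 0.01},
    {"translation": [0.0, 0.0, 0.0], "spin": 0.0, "jaw": 0.01},
    {"translation": [0.0, 0.0, 0.0], "spin": 0.0, "jaw": 0.01}
  ]
}}

```text
time: 23.28
tool_pos: [655.3, -145.9, 20.3]
tcp_rot: [-179.9, -0.2, 102.5]
ft_force: [-1.3, 11.1, -2.1]
finger_gap: 22.9
grip_force: 78.9
```

Request:
{"op": "carry_out", "data": {
  "commands": [
    {"translation": [0.005, 0.0, 0.0], "spin": 0.0, "jaw": 0.01},
    {"translation": [0.009, 0.0, 0.0], "spin": 0.0, "jaw": 0.01},
    {"translation": [0.009, 0.0, 0.0], "spin": 0.0, "jaw": 0.01},
    {"translation": [0.009, 0.0, 0.0], "spin": 0.0, "jaw": 0.01},
    {"translation": [0.009, 0.0, 0.0], "spin": 0.0, "jaw": 0.01},
    {"translation": [0.009, 0.0, 0.0], "spin": 0.0, "jaw": 0.01},
    {"translation": [0.008, 0.0, 0.0], "spin": 0.0, "jaw": 0.01},
    {"translation": [0.002, 0.0, 0.0], "spin": 0.0, "jaw": 0.01}
  ]
}}

```text
time: 23.95
tool_pos: [643.1, -88.1, 21.6]
tcp_rot: [180.0, 0.0, 102.5]
ft_force: [-0.5, -0.5, -1.7]
finger_gap: 22.7
grip_force: 79.0
```

Request:
{"op": "carry_out", "data": {
  "commands": [
    {"translation": [0.0, 0.0, 0.0], "spin": 0.0, "jaw": 0.01},
    {"translation": [0.0, 0.0, -0.004], "spin": 0.0, "jaw": 0.01},
    {"translation": [0.0, 0.0, -0.008], "spin": 0.0, "jaw": 0.01},
    {"translation": [0.0, 0.0, -0.012], "spin": 0.0, "jaw": 0.01},
    {"translation": [0.0, 0.0, -0.012], "spin": 0.0, "jaw": 0.01},
    {"translation": [0.0, 0.0, -0.012], "spin": 0.0, "jaw": 0.01},
    {"translation": [0.0, 0.0, -0.005], "spin": 0.0, "jaw": 0.01},
    {"translation": [0.0, 0.0, 0.0], "spin": 0.0, "jaw": 0.01}
  ]
}}

```text
time: 24.62
tool_pos: [645.1, -89.4, 77.7]
tcp_rot: [179.7, 0.1, 102.5]
ft_force: [0.1, -0.7, -2.6]
finger_gap: 22.8
grip_force: 78.9
```

Request:
{"op": "carry_out", "data": {
  "commands": [
    {"translation": [0.0, -0.02, 0.0], "spin": 0.0, "jaw": 0.01},
    {"translation": [0.0, -0.03, 0.0], "spin": 0.0, "jaw": 0.01},
    {"translation": [0.0, -0.03, 0.0], "spin": 0.0, "jaw": 0.01},
    {"translation": [0.0, -0.03, 0.0], "spin": 0.0, "jaw": 0.01},
    {"translation": [0.0, -0.02, 0.0], "spin": 0.0, "jaw": 0.01},
    {"translation": [0.0, 0.0, 0.0], "spin": 0.0, "jaw": 0.01},
    {"translation": [0.0, 0.0, 0.0], "spin": 0.0, "jaw": 0.01},
    {"translation": [0.0, 0.0, 0.0], "spin": 0.0, "jaw": 0.01}
  ]
}}

```text
time: 25.28
tool_pos: [516.9, -117.1, 74.7]
tcp_rot: [179.9, 0.0, 102.5]
ft_force: [0.5, -0.1, -1.8]
finger_gap: 22.9
grip_force: 79.3
```

```bash
python3 - <<'E'
from h import *
np.set_printoptions(precision=2,suppress=True)
q=r.snapshot("scene");p=r.snapshot("top");s=r.sense();t=s["tool_pos"];print(t,s["tcp_rot"],s["ft_force"],s["time"])
th=np.radians(12.5);ny=np.array([-np.sin(th),np.cos(th)])
for n,yb,zb in(("hookend-2",101,16),("throat-2",92,11)):
    X=[*(t[:2]+yb*ny),t[2]-5.5+zb];print(n,proj(p,X)[0],proj(q,X)[0])
print([r.landmark_of(i,"hook_throat")[:1] for i in(p,q)])
print("eye",proj(p,(495,-24,26))[0],proj(q,(495,-24,26))[0])
b=cv2.resize(p["pixels"][215:239,308:340],(512,384),interpolation=2);a=cv2.resize(q["pixels"][192:232,303:343],(280,280),interpolation=2)
cv2.imwrite("pics/g8.png",np.hstack([b,cv2.copyMakeBorder(a,0,104,0,0,0)]))
E
```

```text
[ 517.26 -116.96   74.69] [179.95   0.02 102.51] [ 0.29 -0.61 -1.67] 25.3833
hookend-2 [319.51 227.65] [317.2  204.19]
throat-2 [323.02 226.94] [319.26 206.65]
[[{'xy': [321.7, 231.9], 'score': 0.45}], [{'xy': [319.4, 205.1], 'score': 0.37}]]
eye [321.46 228.44] [317.97 218.66]
```

View pics/g8.png

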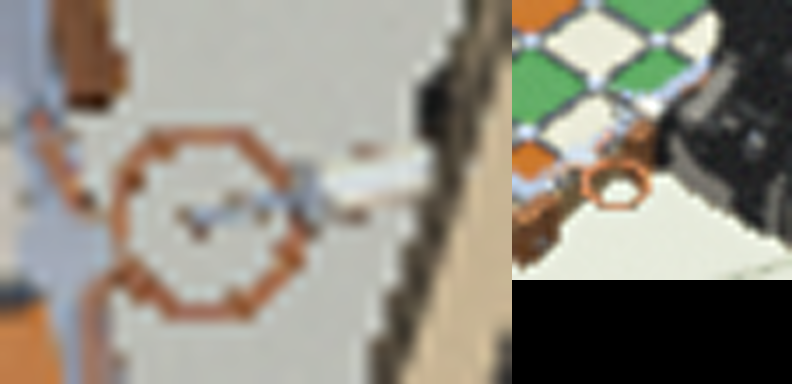

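The hook end (top (319.2,228.4)) sits over the near eye (centre (321,229)), the same fit as at the far eye. Lowering and starting the pull in stages.

Request:
{"op": "carry_out", "data": {
  "commands": [
    {"translation": [0.0, 0.0, 0.01], "spin": 0.0, "jaw": 0.01},
    {"translation": [0.0, 0.0, 0.015], "spin": 0.0, "jaw": 0.01},
    {"translation": [0.0, 0.0, 0.013], "spin": 0.0, "jaw": 0.01},
    {"translation": [0.0, 0.0, 0.005], "spin": 0.0, "jaw": 0.01},
    {"translation": [0.0, 0.0, 0.005], "spin": 0.0, "jaw": 0.01},
    {"translation": [0.0, 0.0, 0.0035], "spin": 0.0, "jaw": 0.01},
    {"translation": [0.0, 0.0, 0.002], "spin": 0.0, "jaw": 0.01},
    {"translation": [0.0, 0.0, 0.0], "spin": 0.0, "jaw": 0.01}
  ]
}}

```text
time: 26.15
tool_pos: [516.5, -117.1, 21.2]
tcp_rot: [180.0, 0.0, 102.5]
ft_force: [-2.8, -1.0, 0.6]
finger_gap: 22.7
grip_force: 79.9
```

```bash
python3 - <<'E'
from h import *
np.set_printoptions(precision=2,suppress=True)
F=[];p=[];th=np.radians(12.5);n=np.array([-np.sin(th),np.cos(th),0])
for i in range(16): P=r.snapshot("scene");s=r.sense();F.append(s["ft_force"]);p.append(s["tool_pos"])
F=np.array(F);print(np.mean(p,0),s["tcp_rot"],F.mean(0),(F@n).mean(),(F@n).std(),s["time"])
E
```

```text
[ 516.61 -117.1    21.3 ] [179.97   0.01 102.48] [-0.38 -0.05  0.34] 0.03662407508469771 0.7649894257317451 26.95
```

Request:
{"op": "carry_out", "data": {
  "commands": [
    {"translation": [-0.005, 0.0, 0.0], "spin": 0.0, "jaw": 0.01},
    {"translation": [-0.006, 0.0, 0.0], "spin": 0.0, "jaw": 0.01},
    {"translation": [-0.006, 0.0, 0.0], "spin": 0.0, "jaw": 0.01},
    {"translation": [-0.006, 0.0, 0.0], "spin": 0.0, "jaw": 0.01},
    {"translation": [-0.006, 0.0, 0.0], "spin": 0.0, "jaw": 0.01},
    {"translation": [-0.006, 0.0, 0.0], "spin": 0.0, "jaw": 0.01},
    {"translation": [0.0, 0.0, 0.0], "spin": 0.0, "jaw": 0.01},
    {"translation": [0.0, 0.0, 0.0], "spin": 0.0, "jaw": 0.01}
  ]
}}

```text
time: 27.62
tool_pos: [523.4, -151.0, 20.4]
tcp_rot: [-180.0, -0.1, 102.4]
ft_force: [-0.7, 5.6, -1.5]
finger_gap: 23.0
grip_force: 79.4
```

```bash
python3 - <<'E'
from h import *
np.set_printoptions(precision=2,suppress=True)
F=[];p=[];th=np.radians(12.5);n=np.array([-np.sin(th),np.cos(th),0])
for i in range(12): P=r.snapshot("scene");s=r.sense();F.append(s["ft_force"]);p.append(s["tool_pos"])
F=np.array(F);p=np.mean(p,0);print(p,s["tcp_rot"],F.mean(0),(F@n).mean(),(F@n).std(),"geom",-(p-np.array([494,-23.3,26]))@n-110,s["time"])
E
```

```text
[ 523.39 -150.58   20.46] [-179.96   -0.06  102.5 ] [-0.35  4.75 -1.93] 4.7092653305135395 0.6181152617560279 geom 20.62449250036107 28.2167
```

Request:
{"op": "carry_out", "data": {
  "commands": [
    {"translation": [-0.005, 0.0, 0.0], "spin": 0.0, "jaw": 0.01},
    {"translation": [-0.005, 0.0, 0.0], "spin": 0.0, "jaw": 0.01},
    {"translation": [-0.005, 0.0, 0.0], "spin": 0.0, "jaw": 0.01},
    {"translation": [-0.004, 0.0, 0.0], "spin": 0.0, "jaw": 0.01},
    {"translation": [-0.002, 0.0, 0.0], "spin": 0.0, "jaw": 0.01},
    {"translation": [-0.001, 0.0, 0.0], "spin": 0.0, "jaw": 0.01},
    {"translation": [0.0, 0.0, 0.0], "spin": 0.0, "jaw": 0.01},
    {"translation": [0.0, 0.0, 0.0], "spin": 0.0, "jaw": 0.01}
  ]
}}

```text
time: 28.88
tool_pos: [527.6, -170.8, 19.9]
tcp_rot: [-179.9, -0.2, 102.5]
ft_force: [-1.0, 11.0, -2.4]
finger_gap: 22.5
grip_force: 79.4
```

```bash
python3 - <<'E'
from h import *
np.set_printoptions(precision=2,suppress=True)
F=[];p=[];th=np.radians(12.5);n=np.array([-np.sin(th),np.cos(th),0])
for i in range(30): P=r.snapshot("scene");s=r.sense();F.append(s["ft_force"]);p.append(s["tool_pos"])
F=np.array(F);p=np.mean(p,0);print(p,s["tcp_rot"],F.mean(0),(F@n).mean(),(F@n).std(),"geom",-(p-np.array([494,-23.3,26]))@n-110,s["time"])
E
```

```text
[ 527.65 -170.68   19.96] [-179.91   -0.2   102.5 ] [-0.88 10.07 -2.  ] 10.0189481378255 0.4378388463321338 geom 41.17370302586011 30.3833
```

Request:
{"op": "carry_out", "data": {
  "commands": [
    {"translation": [-0.001, 0.0, 0.0], "spin": 0.0, "jaw": 0.01},
    {"translation": [-0.001, 0.0, 0.0], "spin": 0.0, "jaw": 0.01},
    {"translation": [0.0, 0.0, 0.0], "spin": 0.0, "jaw": 0.01},
    {"translation": [0.0, 0.0, 0.0], "spin": 0.0, "jaw": 0.01},
    {"translation": [0.0, 0.0, 0.0], "spin": 0.0, "jaw": 0.01},
    {"translation": [0.0, 0.0, 0.0], "spin": 0.0, "jaw": 0.01},
    {"translation": [0.0, 0.0, 0.0], "spin": 0.0, "jaw": 0.01},
    {"translation": [0.0, 0.0, 0.0], "spin": 0.0, "jaw": 0.01}
  ]
}}

```text
time: 31.05
tool_pos: [528.0, -172.5, 19.9]
tcp_rot: [-179.9, -0.2, 102.5]
ft_force: [-1.1, 11.1, -2.1]
finger_gap: 23.0
grip_force: 79.4
```

```bash
python3 - <<'E'
from h import *
np.set_printoptions(precision=2,suppress=True)
F=[];p=[];th=np.radians(12.5);n=np.array([-np.sin(th),np.cos(th),0])
for i in range(20): P=r.snapshot("top");s=r.sense();F.append(s["ft_force"]);p.append(s["tool_pos"])
F=np.array(F);p=np.mean(p,0);print(p,s["tcp_rot"],F.mean(0),(F@n).mean(),(F@n).std(),"geom",-(p-np.array([494,-23.3,26]))@n-110,s["time"])
g=cv2.cvtColor(P["pixels"],cv2.COLOR_BGR2GRAY);D=np.arange(14,110,2)
u=proj(P,[np.array([493.5,-23.3,34])-n*d for d in D]).astype(np.float32)
for dy in(-1,0,1):print([(int(d),int(v)) for d,v in zip(D,cv2.remap(g,u[None,:,0],u[None,:,1]+dy,1)[0])])
E
```

```text
Traceback (most recent call last):
ValueError: 200 camera calls are used up
```

The camera budget is spent, so I'm holding with move calls and reading the force from them.

Request:
{"op": "carry_out", "data": {
  "commands": [
    {"translation": [0.0, 0.0, 0.0], "spin": 0.0, "jaw": 0.01},
    {"translation": [0.0, 0.0, 0.0], "spin": 0.0, "jaw": 0.01},
    {"translation": [0.0, 0.0, 0.0], "spin": 0.0, "jaw": 0.01},
    {"translation": [0.0, 0.0, 0.0], "spin": 0.0, "jaw": 0.01},
    {"translation": [0.0, 0.0, 0.0], "spin": 0.0, "jaw": 0.01},
    {"translation": [0.0, 0.0, 0.0], "spin": 0.0, "jaw": 0.01},
    {"translation": [0.0, 0.0, 0.0], "spin": 0.0, "jaw": 0.01},
    {"translation": [0.0, 0.0, 0.0], "spin": 0.0, "jaw": 0.01}
  ]
}}

```text
time: 32.57
tool_pos: [528.0, -172.5, 19.9]
tcp_rot: [-179.9, -0.2, 102.5]
ft_force: [-1.0, 10.4, -2.2]
finger_gap: 22.6
grip_force: 79.4
```

Request:
{"op": "carry_out", "data": {
  "commands": [
    {"translation": [0.0, 0.0, 0.0], "spin": 0.0, "jaw": 0.01},
    {"translation": [0.0, 0.0, 0.0], "spin": 0.0, "jaw": 0.01},
    {"translation": [0.0, 0.0, 0.0], "spin": 0.0, "jaw": 0.01},
    {"translation": [0.0, 0.0, 0.0], "spin": 0.0, "jaw": 0.01},
    {"translation": [0.0, 0.0, 0.0], "spin": 0.0, "jaw": 0.01},
    {"translation": [0.0, 0.0, 0.0], "spin": 0.0, "jaw": 0.01},
    {"translation": [0.0, 0.0, 0.0], "spin": 0.0, "jaw": 0.01},
    {"translation": [0.0, 0.0, 0.0], "spin": 0.0, "jaw": 0.01}
  ]
}}

```text
time: 33.23
tool_pos: [528.0, -172.5, 19.9]
tcp_rot: [-179.9, -0.2, 102.5]
ft_force: [-1.0, 11.0, -1.4]
finger_gap: 22.4
grip_force: 79.4
```

Request:
{"op": "carry_out", "data": {
  "commands": [
    {"translation": [0.0, 0.0, 0.0], "spin": 0.0, "jaw": 0.01},
    {"translation": [0.0, 0.0, 0.0], "spin": 0.0, "jaw": 0.01},
    {"translation": [0.0, 0.0, 0.0], "spin": 0.0, "jaw": 0.01},
    {"translation": [0.0, 0.0, 0.0], "spin": 0.0, "jaw": 0.01},
    {"translation": [0.0, 0.0, 0.0], "spin": 0.0, "jaw": 0.01},
    {"translation": [0.0, 0.0, 0.0], "spin": 0.0, "jaw": 0.01},
    {"translation": [0.0, 0.0, 0.0], "spin": 0.0, "jaw": 0.01},
    {"translation": [0.0, 0.0, 0.0], "spin": 0.0, "jaw": 0.01}
  ]
}}

```text
time: 33.9
tool_pos: [528.0, -172.5, 19.9]
tcp_rot: [-179.9, -0.2, 102.5]
ft_force: [-0.8, 10.9, -1.9]
finger_gap: 22.9
grip_force: 79.4
```

Request:
{"op": "carry_out", "data": {
  "commands": [
    {"translation": [0.0, 0.0, 0.0], "spin": 0.0, "jaw": 0.01},
    {"translation": [0.0, 0.0, 0.0], "spin": 0.0, "jaw": 0.01},
    {"translation": [0.0, 0.0, 0.0], "spin": 0.0, "jaw": 0.01},
    {"translation": [0.0, 0.0, 0.0], "spin": 0.0, "jaw": 0.01},
    {"translation": [0.0, 0.0, 0.0], "spin": 0.0, "jaw": 0.01},
    {"translation": [0.0, 0.0, 0.0], "spin": 0.0, "jaw": 0.01},
    {"translation": [0.0, 0.0, 0.0], "spin": 0.0, "jaw": 0.01},
    {"translation": [0.0, 0.0, 0.0], "spin": 0.0, "jaw": 0.01}
  ]
}}

```text
time: 34.57
tool_pos: [528.0, -172.5, 19.9]
tcp_rot: [-179.9, -0.2, 102.5]
ft_force: [-1.0, 10.7, -2.2]
finger_gap: 22.9
grip_force: 79.4
```

```bash
python3 -c "
from bench import r
print(r.hand_in())"
```

```text
the job is handed in; nothing more can be done
None
```

I proof-loaded both eyes, far then near, to about 10.5 N (rod out about 42–43 mm by force and geometry; the ring itself wasn't seen at the mouth), held each for over 2 s, and handed in at 34.6 s with the near eye still under load; I pulled the far eye twice because the first pull measured about 40 mm.

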